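# Put the flavouring bottle and the spice jar away in the kitchen tray

### The arm

A 6-joint arm with a two-finger parallel gripper is mounted at the origin on the work surface. World frame = base frame: x ahead of the robot, y to its left, z up, the work surface at z = 0. Lengths are in m, angles in rad, forces in N, time in s.
With the tool pointing down it reaches from about 0.325 to 0.875 m from the base axis. Payload 4.4 kg.
Tool frame: the origin (TCP) lies on the centre line of the jaws, within the pads' length; the fingertips stand 11 mm ahead of it and the grasp point (between the pads) lies 8 mm behind it (ctrl.tip_reach is the y of the fingertips in the tool frame, in m); y points along the fingers, z is the direction in which the jaws open and shut, and the axes are right-handed (so a half turn about y gives the same grasp; the last joint's range is limited). The gripper opens to 85 mm and grips with 20 to 120 N. Pads are 22 mm wide; open, the fingers measure 114 mm over their backs; the gripper's body (76 mm by 85 mm) begins 54 mm behind the grasp point. The pads swing forward as they close: fully open they stand 13 mm farther back than shut.
Start: joints at [1.032, 0.207, 1.542, -0, 1.393, -0.15], TCP at [0.218, 0.532, 0.242] pointing down, gripper open.
Joint ranges: [-2.73, 2.73], [-0.86, 2.22], [0.23, 2.46], [-1.11, 4.25], [0.08, 2.63], [-2.82, 2.82]. Speed limits (rad/s): [2.79, 2.79, 3.14, 3.14, 3.14, 3.14].

### API

Orientations are given as a unit quaternion [x, y, z, w].
In Python, from workcell import ctrl gives the robot as it stands.
- The arm moves only by the shell command python3 -m jog 'ROWS' [FORCE]. ROWS is JSON, a list of rows, each a list of 5 numbers: the finger opening in mm, from 0 to 85.4, then the shift along the tool's x, y, z in mm, then the turn about the tool's y in rad. A call has 1 to 12 rows; each row shifts and turns the commanded pose from where the row before left it, along the tool's axes as they then stand; what a row does not reach is not made up. A row lasts 1/10 s, in which the tool goes at most 50 mm and 8.59 degrees, less where a joint would pass 70% of its speed; a pose out of reach is approached as far as the arm can. A call with a gripper value outside its range is refused whole. The fingers move at their own pace and stop on an object; FORCE is the grip in N (left out, the last holds). Time passes only in rows, so rows that do not move let the fingers close. It gives the time, the measured TCP pose, the force and the opening at its end, in the units of the state.
- ctrl.read_state(): the state, without advancing time (a new reading comes with each control period).
- ctrl.get_image(name): name is "side" or "top" or "wrist"; returns the picture (400x640x3 uint8, red, green, blue); there is no depth.
- ctrl.camera_info(name): a dict with "fov_y" (degrees; the focal length in pixels is half the picture's height over the tangent of half this angle, whatever the lens; pixels are square), "cx", "cy" (the principal point, pixels), "T" (4x4, takes a point from camera to world coordinates); the wrist camera has in their place "T_tool_cam" (4x4, takes a point from camera to tool coordinates, whose origin is the TCP and whose axes are the tool frame's). Camera axes: x right, y down, z forward; pixel columns grow to the right and rows downward; lengths in m; the calibration is good to about 2 mm. A picture is of the moment at which its call begins: read the wrist's pose just before it. camera_info takes no time and is no camera call.
- ctrl.close_job(): hands the job in, once; it reports no verdict.
The state is a dict: "time": time; "qpos": joint angles; "joint_velocities": joint speeds; "joint_torque": joint torques, N m; "eef_pos": TCP position; "tool_rot": TCP orientation; "force": force on the tool from outside, world axes, zero at the start; "ft_torque": the same for the moment, N m; "grip_width": finger opening in m.
Only numpy, scipy, OpenCV 4.12 (cv2) and the standard library are available. Lean on these libraries where they do the work, as an engineer would, in place of code of your own. Each camera call takes 0.05 s, during which the arm holds its last target.

### The job

Clear up after baking: first stand the tall slim brown bottle in the back bay of the light wooden tray (the bay farther from the robot), and only then stand the short brown jar in the front bay (the nearer one), so that you never reach across the jar with the bottle. Set both down upright on the tray's floor rather than dropping them, and do not tip either over on the way; the brown bottle of middle height is not part of the job.

Things in the scene. Friction and masses are not known exactly. Their poses are not given: they have to be found in the camera images.
- tall_bottle_center (a point): Centre (on the axis, half-way up) of the tall bottle: brown glass, paper label, narrow neck, black cap; 140 mm tall, straight body of 42 mm diameter up to 116 mm, neck and cap above; about 0.2 kg. Upright on the counter, foot 70 mm below this point; z up. Grip it high, some 100 mm above its foot (30 mm above this point), so its cap clears the gripper's palm. A 100 mm tall, 50 mm wide brown bottle is a bystander.
- jar_center (a point): Centre (on the axis, half-way up) of the short jar: brown glass, paper label, broad black cap; 70 mm tall, straight 48 mm body up to 52 mm, cap 44 mm wide; about 0.14 kg. Loose, upright on the counter, foot 35 mm below this point; z points up. The shortest of the brown glass things.
- tray_back (a point): Middle of the back bay's floor, 6 mm above the counter. The tray: light wood, fixed, 198 by 102 mm, turned up to 15 degrees; two bays one behind the other, each 90 by 90 mm inside; 6 mm walls, tops 16 mm above the counter (back wall 26 mm). x points from the front bay to the back bay, away from the robot; y to the left across the tray; z up.
- tray_front (a point): Middle of the front bay's floor (the bay nearer the robot), 6 mm above the counter; same axes and size of bay; 96 mm from the middle of the back bay's floor.
Things that resemble listed ones, but are neither listed nor needed, are in the scene too. Leave any pink or red look-alike of the part that bears tall_bottle_center alone.

How it is judged:
By the outcome, as a careful person would: the job done as asked, in the order asked, and still so for the second after the job is handed in, with the robot touching nothing.
It also fails if it takes over 69 s, if anything falls off the work surface, if the arm or the gripper's body presses on something with over 40 N, if the wrist force passes 120 N, or if a joint passes its speed limit or range.

## Working session

There is one attempt and no reset: what is moved stays moved. The work goes in short steps, Python scripts to look and compute and a shell command to move; the robot and the scene stay as the last step left them, time stands still between calls to the robot, and variables do not carry over. Pictures are saved under pics/ and viewed, and the job is handed in when it is done.

```bash
mkdir -p pics; ls; python3 - <<'E'
from workcell import ctrl
import cv2
s=ctrl.read_state(); print(s['time'],s['eef_pos'],s['tool_rot'],s['grip_width'],ctrl.tip_reach)
for n in ['side','top','wrist']:
    cv2.imwrite(f'pics/{n}0.png',ctrl.get_image(n)[:,:,::-1]); print(n,ctrl.camera_info(n))
E
```

```text
pics
0.0 [0.21761144 0.53144096 0.24109771] [ 0.69456152 -0.13687659  0.13632178 -0.69301188] 0.08554344715054633 0.011
side {'fov_y': 45.56261341669274, 'cx': 324.85899322001836, 'cy': 204.82652903203814, 'T': array([[ 0.84058811, -0.39215123,  0.37366969,  0.06142561],
       [-0.54162219, -0.59887586,  0.58990941, -0.67548166],
       [-0.00755194, -0.69825863, -0.71580574,  0.89180791],
       [ 0.        ,  0.        ,  0.        ,  1.        ]])}
top {'fov_y': 51.095034656066666, 'cx': 310.97247539938786, 'cy': 207.5549966028962, 'T': array([[-0.01868815, -0.99060637,  0.13546137,  0.32582086],
       [-0.99978886,  0.01735744, -0.01099806,  0.00467067],
       [ 0.00854349, -0.1356383 , -0.99072159,  1.02947336],
       [ 0.        ,  0.        ,  0.        ,  1.        ]])}
wrist {'fov_y': 71.9785240264044, 'cx': 320.69333395638614, 'cy': 195.75350284163633, 'T_tool_cam': array([[-4.22702747e-04,  9.61095168e-01,  2.76217124e-01,
        -7.02760855e-02],
       [ 4.77205271e-04, -2.76216923e-01,  9.61095200e-01,
        -1.31959531e-01],
       [ 9.99999797e-01,  5.38069849e-04, -3.41882028e-04,
         1.91412940e-05],
       [ 0.00000000e+00,  0.00000000e+00,  0.00000000e+00,
         1.00000000e+00]])}
```

View pics/side0.png

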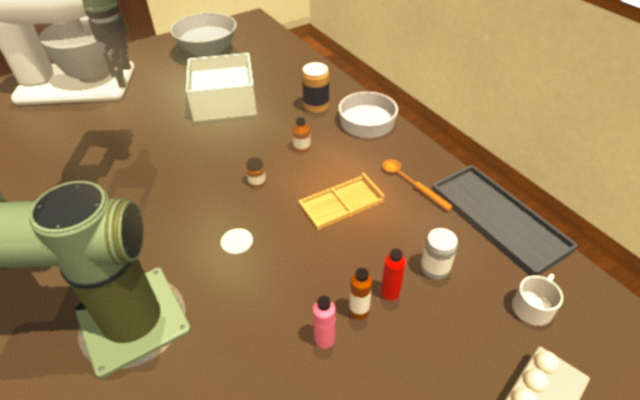

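View pics/top0.png

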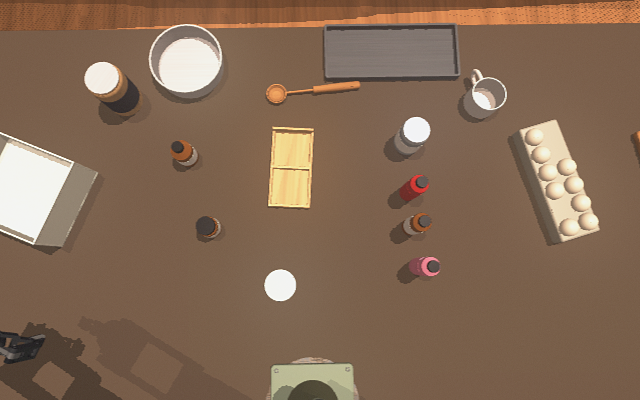

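View pics/wrist0.png

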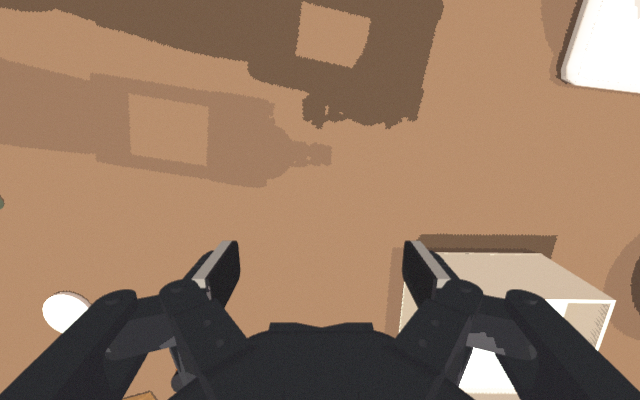

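The top view shows the tray at (291,168), with the jar near (209,228) and a brown bottle near (184,153). A second brown bottle stands at (417,224), between the red and pink look-alikes. I'll enlarge crops of both views to read these more exactly.

```bash
python3 - <<'E'
import cv2,numpy as np
t=cv2.imread('pics/top0.png');s=cv2.imread('pics/side0.png')
f=lambda im,x,y,w,h,k:cv2.resize(im[y:y+h,x:x+w],None,fx=k,fy=k,interpolation=cv2.INTER_CUBIC)
cv2.imwrite('pics/t_a.png',f(t,160,120,160,110,5)); cv2.imwrite('pics/t_b.png',f(t,390,160,80,130,4.5)) 
cv2.imwrite('pics/s_a.png',f(s,235,105,160,120,5)); cv2.imwrite('pics/s_b.png',f(s,300,240,120,110,5))
cv2.imwrite('pics/t_c.png',f(t,180,200,60,50,8))
E
```

```text
(no output)
```

View pics/t_a.png

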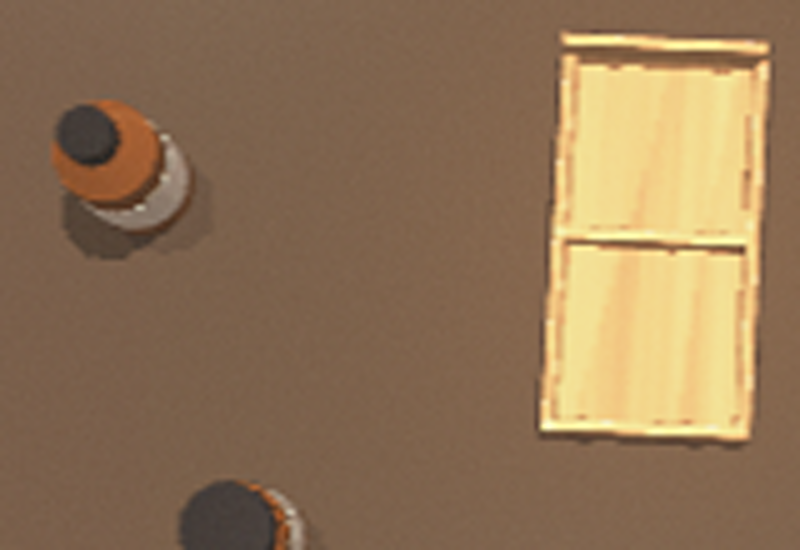

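View pics/t_b.png

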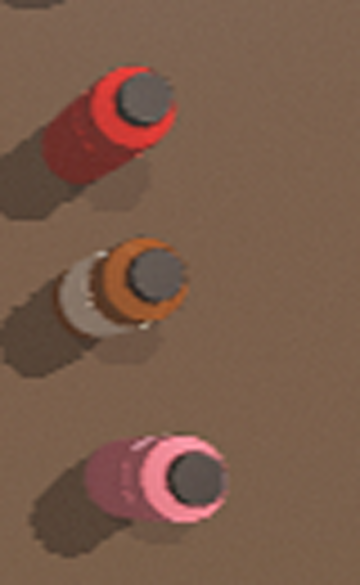

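View pics/s_a.png

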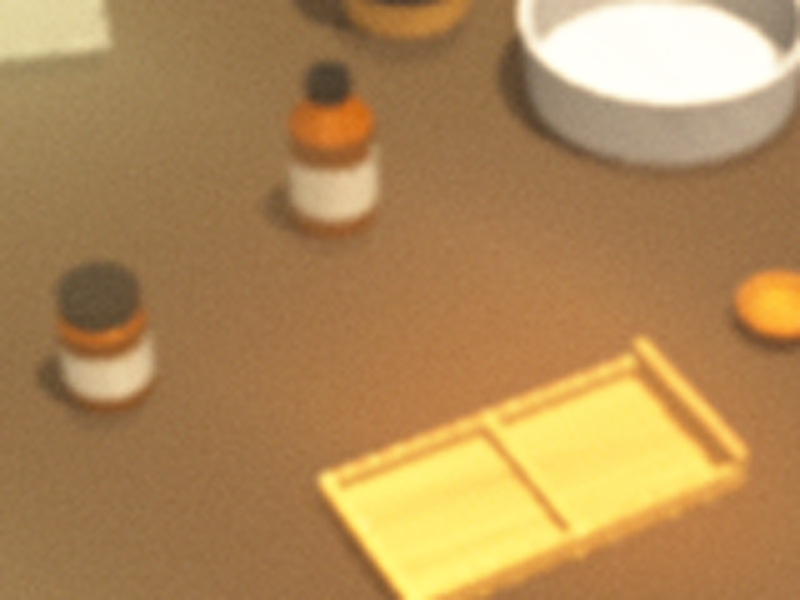

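View pics/s_b.png

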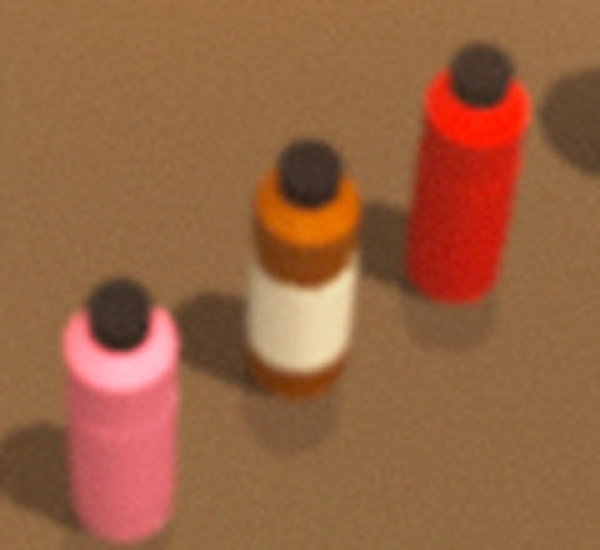

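View pics/t_c.png

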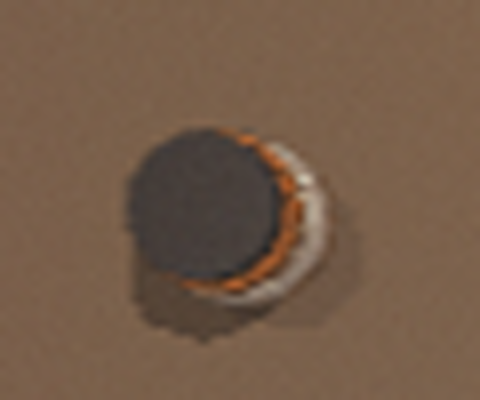

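```bash
cat > h.py <<'E'
import numpy as np
from workcell import ctrl
def ray(n,u,v,z,T=None):
    c=ctrl.camera_info(n); f=200/np.tan(np.radians(c['fov_y']/2))
    T=c['T'] if T is None else T
    d=T[:3,:3]@np.array([(u-c['cx'])/f,(v-c['cy'])/f,1]); o=T[:3,3]
    return (o+d*(z-o[2])/d[2])[:2].round(4)
def proj(n,p):
    c=ctrl.camera_info(n); f=200/np.tan(np.radians(c['fov_y']/2))
    q=np.linalg.inv(c['T'])@np.r_[p,1]; return (q[:2]/q[2]*f+[c['cx'],c['cy']]).round(1)
E
python3 - <<'E'
from h import *
for n,z,a,b in [('tall',.14,(425.1,220.9),(362,271.6)),('jar',.07,(205.5,225.5),(255,163)),('mid',.1,(177.4,147),(300.5,121))]:
    print(n,ray('top',*a,z),ray('side',*b,z))
print('red',ray('top',422.4,181.6,.14),'pink',ray('top',433.8,266.2,.14))
C=[ray('top',u,v,z) for u,v,z in [(268,206.4,.016),(309.6,208,.016),(313.8,128.4,.026),(272.6,126.6,.026)]]
print(C,np.linalg.norm(C[0]-C[1]),np.linalg.norm(C[1]-C[2]),np.linalg.norm(C[3]-C[2]),np.mean(C,0))
# side: tray corners top: left-front, back-left, back-right
for u,v,z in [(299,201,.016),(362.5,173,.026),(384,195.5,.026)]: print(ray('side',u,v,z))
E
```

```text
tall [ 0.4143 -0.249 ] [ 0.4162 -0.2474]
jar [0.4197 0.2369] [0.4196 0.2326]
mid [0.5976 0.2964] [0.5956 0.2908]
red [ 0.5    -0.2479] pink [ 0.318  -0.2621]
[array([0.4691, 0.0984]), array([ 0.4634, -0.0032]), array([ 0.6614, -0.0172]), array([0.6677, 0.0851])] 0.10175976611608342 0.1984943324127921 0.10249380469082021 [0.5654   0.040775]
[0.4701 0.0946]
[0.6643 0.0835]
[ 0.6596 -0.0174]
```

```bash
cat >> h.py <<'E'
from scipy.spatial.transform import Rotation as R
def go(x,y,z,jaw=None):
    "shift in current tool axes (mm) to reach; print jaw yaw and turn needed about tool y"
    s=ctrl.read_state(); Rm=R.from_quat(s['tool_rot']).as_matrix()
    zt=Rm[:,2]; yaw=np.arctan2(zt[1],zt[0])
    print('t',round(s['time'],2),'pos',s['eef_pos'].round(4) if hasattr(s['eef_pos'],'round') else s['eef_pos'],'tooly',Rm[:,1].round(3),'jawyaw',yaw.round(3),'w',round(s['grip_width'],4),'F',np.round(s['force'],1))
    d=np.array([x,y,z])-s['eef_pos']; print('shift mm now axes',(Rm.T@d*1000).round(1))
    if jaw is not None:
        t=[(yaw-jaw+k*np.pi+np.pi/2)%(2*np.pi)-np.pi for k in (0.5,1.5)]
        # tool y down: turn +a about tool y = -a about world z
        for a in t:
            R2=Rm@R.from_rotvec([0,a,0]).as_matrix(); print('turn',round(a,3),'-> shift',(R2.T@d*1000).round(1),'jaw',np.arctan2(R2[1,2],R2[0,2]).round(3))
E
python3 -c "
from h import *
go(.415,-.248,.242,np.pi/2); print(ctrl.read_state()['qpos'])"
```

```text
t 0.15 pos [0.2177 0.5316 0.2414] tooly [-0.001 -0.002 -1.   ] jawyaw 1.182 w 0.0854 F [0.5 0.3 0.4]
shift mm now axes [ 4.781e+02  4.000e-01 -6.466e+02]
turn -0.389 -> shift [ 1.973e+02  4.000e-01 -7.796e+02] jaw 1.571
turn 2.753 -> shift [-1.973e+02  4.000e-01  7.796e+02] jaw -1.571
[ 1.03148951e+00  2.07256971e-01  1.54263846e+00  1.47248108e-05
  1.39350530e+00 -1.50491273e-01]
```

```bash
python3 -m jog '[[85,0,0,0,-0.13],[85,0,0,0,-0.13],[85,0,0,0,-0.13],[85,12,0,-37,0],[85,12,0,-37,0],[85,12,0,-37,0],[85,12,0,-37,0],[85,12,0,-37,0],[85,12,0,-37,0],[85,12,0,-37,0],[85,12,0,-37,0],[85,12,0,-37,0]]'; python3 -c "
from h import *
go(.415,-.248,.242,np.pi/2); print(ctrl.read_state()['qpos'])"
```

```text
time: 1.35
eef_pos: [0.3263, 0.1977, 0.2421]
tool_rot: [0.707, 0.001, -0.001, -0.707]
force: [0.2, -0.6, -0.6]
grip_width: 0.085
t 1.35 pos [0.3263 0.1977 0.2421] tooly [ 0. -0. -1.] jawyaw 1.572 w 0.085 F [ 0.2 -0.6 -0.6]
shift mm now axes [ 8.790e+01  2.000e-01 -4.459e+02]
turn 0.002 -> shift [ 8.870e+01  2.000e-01 -4.457e+02] jaw 1.571
turn -3.14 -> shift [-8.870e+01  2.000e-01  4.457e+02] jaw -1.571
[ 3.16935132e-01 -2.31509782e-01  1.97472674e+00 -7.50518437e-05
  1.39819507e+00 -1.25550591e+00]
```

```bash
python3 -m jog '[[85,10,0,-37,0],[85,10,0,-37,0],[85,10,0,-37,0],[85,10,0,-37,0],[85,10,0,-37,0],[85,8,0,-37,0],[85,8,0,-37,0],[85,8,0,-37,0],[85,7,0,-37,0],[85,6,0,-37,0],[85,4,0,-37,0],[85,0,0,-38,0]]'; python3 -m jog '[[85,0,0,0,0],[85,0,0,0,0]]'; python3 - <<'E'
from h import *
import cv2
go(.415,-.248,.242,np.pi/2)
cv2.imwrite('pics/w1.png',ctrl.get_image('wrist')[:,:,::-1])
cv2.imwrite('pics/t1.png',ctrl.get_image('top')[:,:,::-1])
E
```

```text
time: 2.55
eef_pos: [0.4179, -0.2471, 0.2419]
tool_rot: [-0.707, -0.0, 0.0, 0.707]
force: [0.4, 0.2, 0.5]
grip_width: 0.0848
time: 2.75
eef_pos: [0.4175, -0.2459, 0.2417]
tool_rot: [-0.707, 0.001, 0.0, 0.708]
force: [0.4, -0.5, 0.1]
grip_width: 0.085
t 2.75 pos [ 0.4175 -0.2459  0.2417] tooly [-0.001  0.001 -1.   ] jawyaw 1.57 w 0.085 F [ 0.4 -0.5  0.1]
shift mm now axes [-2.5 -0.3 -2.1]
turn -0.001 -> shift [-2.5 -0.3 -2.1] jaw 1.571
turn 3.141 -> shift [ 2.5 -0.3  2.1] jaw -1.571
```

View pics/w1.png

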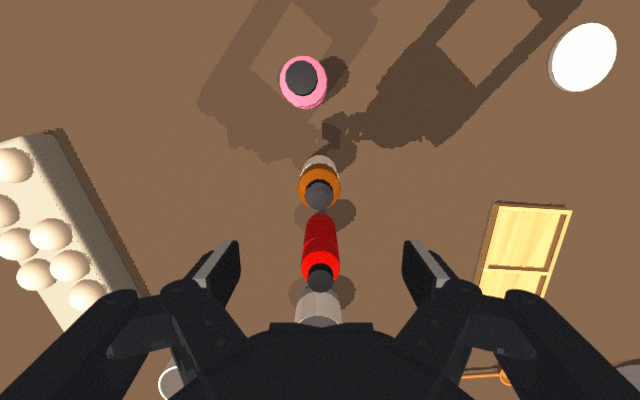

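The wrist view shows the brown cap at (319,195), between pink at (302,78) and red at (320,275). I'll turn that into a position.

```bash
cat >> h.py <<'E'
def wT(s):
    T=np.eye(4);T[:3,:3]=R.from_quat(s['tool_rot']).as_matrix();T[:3,3]=s['eef_pos']
    return T@ctrl.camera_info('wrist')['T_tool_cam']
E
python3 -c "
from h import *
T=wT(ctrl.read_state())
print(ray('wrist',319,194,.14,T),ray('wrist',320,275,.14,T),ray('wrist',302,77,.14,T))
print(ray('wrist',494,203,.016,T),ray('wrist',571,208,.016,T))"
```

```text
[ 0.4128 -0.246 ] [ 0.4938 -0.245 ] [ 0.3173 -0.2594]
[ 0.4598 -0.0081] [0.4667 0.0987]
```

```bash
python3 -m jog '[[85,-3,0,-1,0],[85,0,25,0,0],[85,0,25,0,0],[85,0,25,0,0],[85,0,25,0,0],[85,0,20,0,0],[85,0,15,0,0],[85,0,10,0,0],[85,0,5,0,0],[85,0,0,0,0],[85,0,0,0,0]]'; python3 - <<'E'
from h import *
import cv2
go(.414,-.247,.092)
cv2.imwrite('pics/w2.png',ctrl.get_image('wrist')[:,:,::-1])
cv2.imwrite('pics/s2.png',ctrl.get_image('side')[:,:,::-1])
E
```

```text
time: 3.95
eef_pos: [0.4155, -0.2469, 0.093]
tool_rot: [0.707, 0.001, -0.0, -0.707]
force: [-0.0, 0.0, -0.0]
grip_width: 0.0851
t 3.95 pos [ 0.4155 -0.2469  0.093 ] tooly [ 0.001 -0.001 -1.   ] jawyaw 1.572 w 0.0851 F [-0.  0. -0.]
shift mm now axes [-1.5  1.  -0.1]
```

View pics/w2.png

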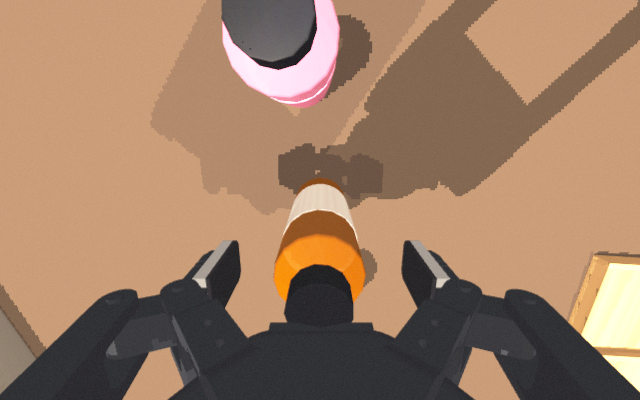

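View pics/s2.png

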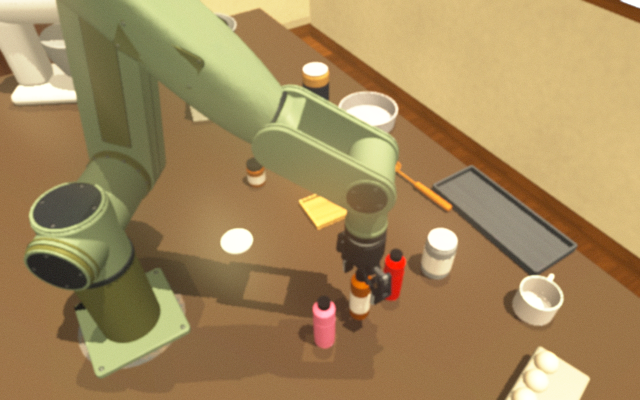

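The bottle is centred between the open pads, at column 319 with the pads at about 225 and 417. Closing gently.

```bash
python3 -m jog '[[30,-1,1,0,0],[30,0,0,0,0],[30,0,0,0,0],[30,0,0,0,0],[30,0,0,0,0],[30,0,0,0,0],[30,0,0,0,0],[30,0,0,0,0]]' 45; python3 -m jog '[[30,0,-5,0,0],[30,0,-10,0,0],[30,0,-15,0,0],[30,0,-15,0,0],[30,0,-15,0,0],[30,0,0,0,0],[30,0,0,0,0]]'; python3 - <<'E'
from h import *
import cv2
go(.613,.037,.152)
cv2.imwrite('pics/w3.png',ctrl.get_image('wrist')[:,:,::-1])
cv2.imwrite('pics/s3.png',ctrl.get_image('side')[:,:,::-1])
E
```

```text
time: 4.85
eef_pos: [0.4142, -0.2471, 0.0917]
tool_rot: [0.707, 0.001, -0.0, -0.707]
force: [-1.4, -0.9, 3.7]
grip_width: 0.0411
time: 5.55
eef_pos: [0.4137, -0.2464, 0.1512]
tool_rot: [-0.707, -0.0, 0.0, 0.707]
force: [-0.6, 0.3, -2.6]
grip_width: 0.0411
t 5.55 pos [ 0.4137 -0.2464  0.1512] tooly [-0.  0. -1.] jawyaw 1.572 w 0.0411 F [-0.6  0.3 -2.6]
shift mm now axes [199.6  -0.8 283.1]
```

View pics/w3.png

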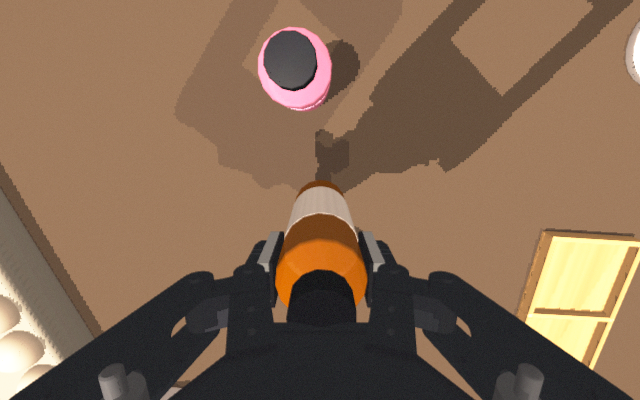

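View pics/s3.png

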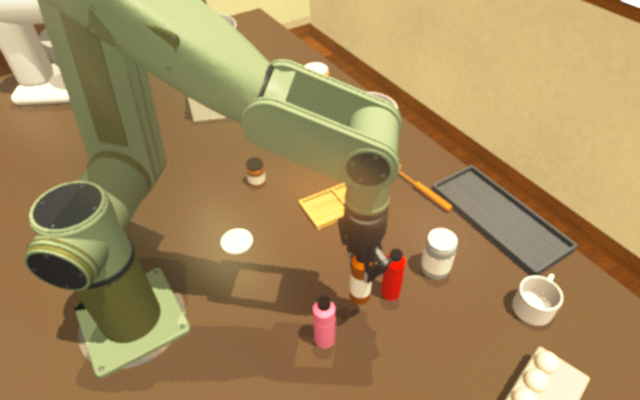

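The force reads 2.6 N down, about the bottle's weight, and the opening is 41 mm, so the bottle is held. I'll move in +y first to get clear of the red bottle.

```bash
python3 -m jog '[[30,0,0,10,0],[30,0,0,20,0],[30,0,0,25,0],[30,0,0,25,0],[30,0,0,25,0],[30,0,0,25,0],[30,0,0,20,0]]'; python3 -m jog '[[30,20,0,13,0],[30,20,0,13,0],[30,20,0,13,0],[30,20,0,13,0],[30,20,0,13,0],[30,20,0,13,0],[30,20,0,13,0],[30,20,0,13,0],[30,20,0,13,0],[30,12,0,10,0],[30,0,0,0,0],[30,0,0,0,0]]';python3 - <<'E'
from h import *
import cv2
s=ctrl.read_state();T=wT(s)
im=ctrl.get_image('wrist')
go(.613,.037,.152)
cv2.imwrite('pics/w4.png',im[:,:,::-1])
cv2.imwrite('pics/t4.png',ctrl.get_image('top')[:,:,::-1])
cv2.imwrite('pics/s4.png',ctrl.get_image('side')[:,:,::-1])
print(T.tolist())
E
```

```text
time: 6.35
eef_pos: [0.4126, -0.0944, 0.1504]
tool_rot: [-0.707, 0.0, 0.001, 0.708]
force: [-0.3, -0.6, -3.2]
grip_width: 0.0412
time: 7.55
eef_pos: [0.6044, 0.0311, 0.1501]
tool_rot: [-0.707, 0.0, 0.002, 0.707]
force: [-0.3, -0.4, -3.2]
grip_width: 0.0411
t 7.6 pos [0.6042 0.0307 0.1503] tooly [-0.003 -0.    -1.   ] jawyaw 1.572 w 0.0412 F [-0.8 -0.3 -1.9]
shift mm now axes [ 8.8 -1.8  6.3]
[[-0.002549852992222903, 0.961916981635525, 0.2733298715671552, 0.5345555214996034], [0.9999966516745475, 0.002573420385351507, 0.00027229985695224494, 0.031043751859610426], [-0.0004414628069171567, 0.2733296506943946, -0.9619203226680828, 0.2822906781359012], [0.0, 0.0, 0.0, 1.0]]
```

View pics/w4.png

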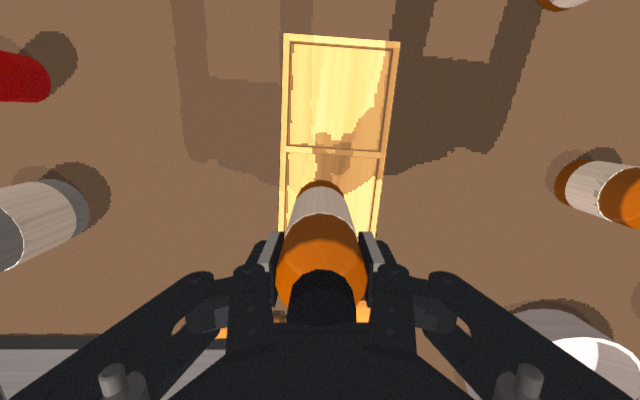

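View pics/s4.png

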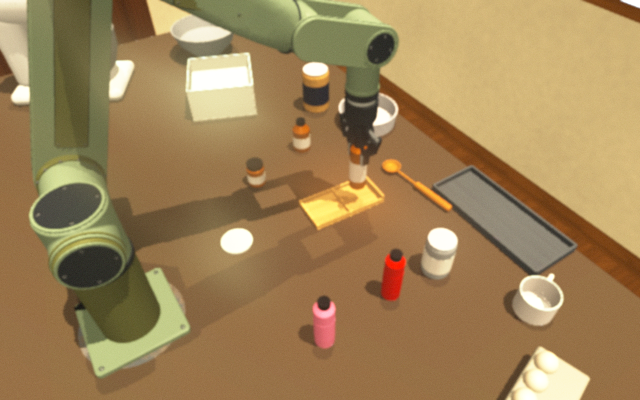

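The wrist view shows the tray's front corners at (284,35) and (399,43), and the divider from (283,149) to (384,154). I'll check these against the earlier estimate.

```bash
python3 - <<'E'
from h import *
T=np.array([[-0.00255, 0.961917, 0.27333, 0.534556], [1, 0.002573, 0.000272, 0.031044], [-0.00044, 0.27333, -0.96192, 0.28229], [0,0,0,1]])
for u,v in [(284,35),(399,43),(283,149),(384,154)]: print(ray('wrist',u,v,.016,T))
E
```

```text
[ 0.4662 -0.0009]
[0.4722 0.0988]
[ 0.5637 -0.0051]
[0.5682 0.092 ]
```

```bash
python3 -m jog '[[30,5,0,4,0],[30,4,0,4,0],[30,0,10,0,0],[30,0,10,0,0],[30,0,10,0,0],[30,0,8,0,0],[30,0,5,0,0],[30,0,2,0,0],[30,0,0,0,0],[30,0,0,0,0]]';python3 - <<'E'
from h import *
import cv2
go(.614,.0385,.098)
cv2.imwrite('pics/s5.png',cv2.resize(ctrl.get_image('side')[100:250,250:450,::-1],None,fx=4,fy=4,interpolation=2))
E
```

```text
time: 8.7
eef_pos: [0.615, 0.0385, 0.1067]
tool_rot: [0.707, 0.001, -0.0, -0.707]
force: [-1.1, 0.3, -2.6]
grip_width: 0.0406
t 8.7 pos [0.615  0.0385 0.1067] tooly [ 0.001 -0.    -1.   ] jawyaw 1.572 w 0.0406 F [-1.1  0.3 -2.6]
shift mm now axes [-1.   8.7  0. ]
```

View pics/s5.png

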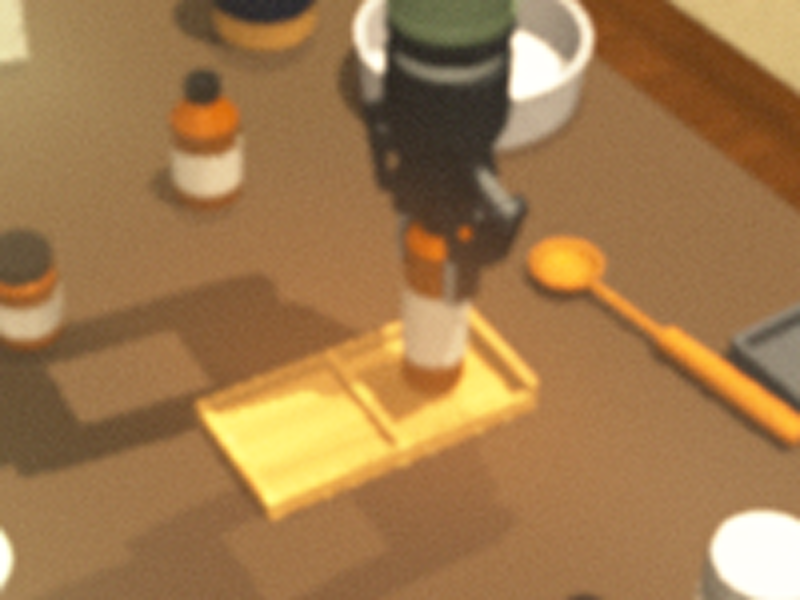

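The bottle is over the back bay, with about 8 mm left to go down. I'll step down until the force shows contact.

```bash
python3 -m jog '[[30,0,3,0,0],[30,0,2,0,0],[30,0,1,0,0],[30,0,0,0,0],[30,0,0,0,0]]'; python3 -m jog '[[30,0,1,0,0],[30,0,0,0,0]]';python3 -m jog '[[30,0,1,0,0],[30,0,0,0,0]]'
```

```text
time: 9.25
eef_pos: [0.6145, 0.0386, 0.1002]
tool_rot: [-0.707, -0.0, 0.0, 0.707]
force: [-0.1, 1.5, -2.8]
grip_width: 0.0411
time: 9.45
eef_pos: [0.6145, 0.0386, 0.0992]
tool_rot: [-0.707, -0.0, 0.0, 0.707]
force: [0.0, -0.3, -2.5]
grip_width: 0.0412
time: 9.65
eef_pos: [0.6145, 0.0386, 0.0981]
tool_rot: [-0.707, -0.0, 0.001, 0.707]
force: [-0.2, -0.2, -2.7]
grip_width: 0.041
```

```bash
python3 -m jog '[[30,0,0.5,0,0],[30,0,0,0,0]]';python3 -m jog '[[30,0,0.5,0,0],[30,0,0,0,0]]';python3 -m jog '[[30,0,0.5,0,0],[30,0,0,0,0]]'
```

```text
time: 9.85
eef_pos: [0.6146, 0.0386, 0.0978]
tool_rot: [-0.707, -0.0, 0.0, 0.707]
force: [-0.8, -0.2, -3.1]
grip_width: 0.041
time: 10.05
eef_pos: [0.6148, 0.0385, 0.0977]
tool_rot: [0.707, 0.001, -0.0, -0.707]
force: [-1.5, 0.3, -0.5]
grip_width: 0.0408
time: 10.25
eef_pos: [0.615, 0.0385, 0.0978]
tool_rot: [0.707, 0.001, -0.0, -0.707]
force: [-1.3, 0.5, 4.3]
grip_width: 0.0408
```

The force has turned to +4.3 N, so the bottle is on the tray floor. Opening and rising.

```bash
python3 -m jog '[[44,0,0,0,0],[48,0,0,0,0],[55,0,0,0,0],[65,0,0,0,0],[80,0,0,0,0],[85,0,0,0,0],[85,0,0,0,0]]'; python3 - <<'E'
from h import *
import cv2
go(.614,.0385,.098)
cv2.imwrite('pics/s6.png',cv2.resize(ctrl.get_image('side')[100:250,250:450,::-1],None,fx=4,fy=4,interpolation=2))
cv2.imwrite('pics/w6.png',ctrl.get_image('wrist')[:,:,::-1])
E
```

```text
time: 10.95
eef_pos: [0.6146, 0.0386, 0.0967]
tool_rot: [-0.707, -0.0, 0.0, 0.707]
force: [0.5, -0.2, -0.3]
grip_width: 0.0851
t 10.95 pos [0.6146 0.0386 0.0967] tooly [ 0.  0. -1.] jawyaw 1.572 w 0.0851 F [ 0.5 -0.2 -0.3]
shift mm now axes [-0.6 -1.3 -0.1]
```

View pics/s6.png

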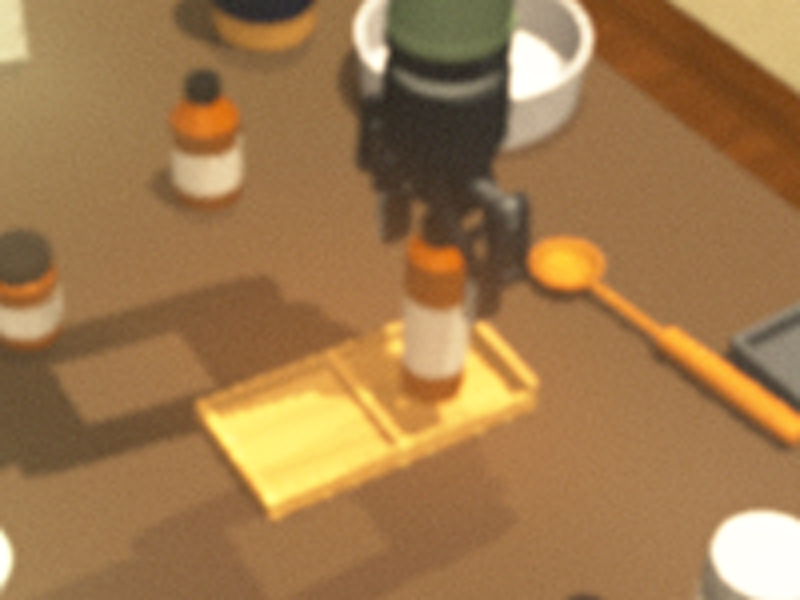

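View pics/w6.png

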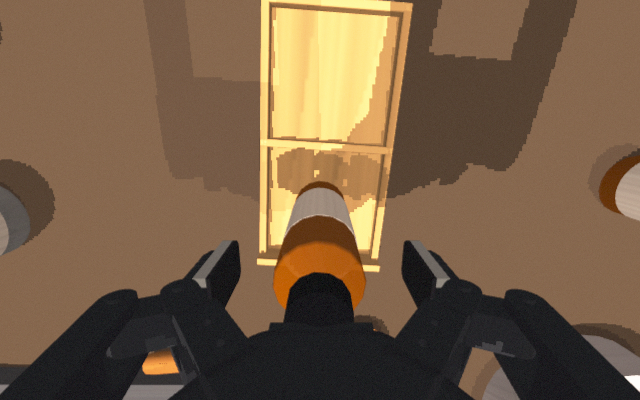

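The bottle stands upright and free in the back bay. Rising, then going to the jar.

```bash
python3 -m jog '[[85,0,-10,0,0],[85,0,-20,0,0],[85,0,-25,0,0],[85,0,-25,0,0],[85,0,-25,0,0],[85,0,-20,0,0],[85,-19,0,20,0],[85,-19,0,20,0],[85,-19,0,20,0],[85,-19,0,20,0],[85,-19,0,20,0],[85,-19,0,20,0]]'; python3 -m jog '[[85,-19,0,20,0],[85,-19,0,20,0],[85,-19,0,20,0],[85,-19,0,16,0],[85,0,0,0,0],[85,0,0,0,0]]'; python3 - <<'E'
from h import *
import cv2
s=ctrl.read_state();T=wT(s)
cv2.imwrite('pics/w7.png',ctrl.get_image('wrist')[:,:,::-1])
cv2.imwrite('pics/t7.png',ctrl.get_image('top')[:,:,::-1])
go(.4197,.235,.2)
np.save('T7.npy',T)
E
```

```text
time: 12.25
eef_pos: [0.4998, 0.1592, 0.2228]
tool_rot: [-0.707, -0.001, -0.0, 0.707]
force: [-1.0, 0.3, -0.3]
grip_width: 0.085
time: 12.85
eef_pos: [0.4246, 0.2345, 0.2226]
tool_rot: [0.707, 0.001, -0.0, -0.707]
force: [0.1, -0.8, -0.3]
grip_width: 0.0852
t 12.95 pos [0.4252 0.2339 0.2223] tooly [ 0.001 -0.    -1.   ] jawyaw 1.571 w 0.0849 F [ 0.1 -0.8 -0.2]
shift mm now axes [-5.5 22.3  1.1]
```

View pics/w7.png

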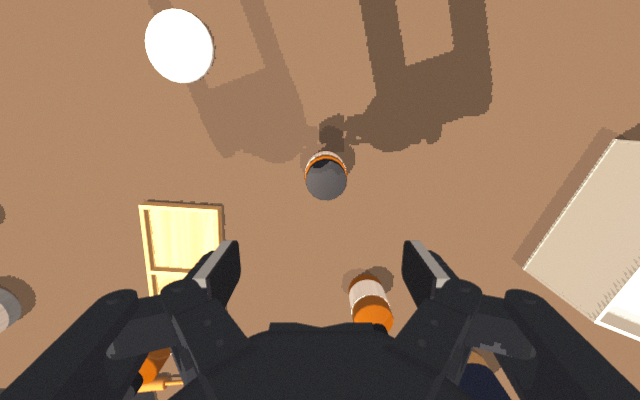

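View pics/t7.png

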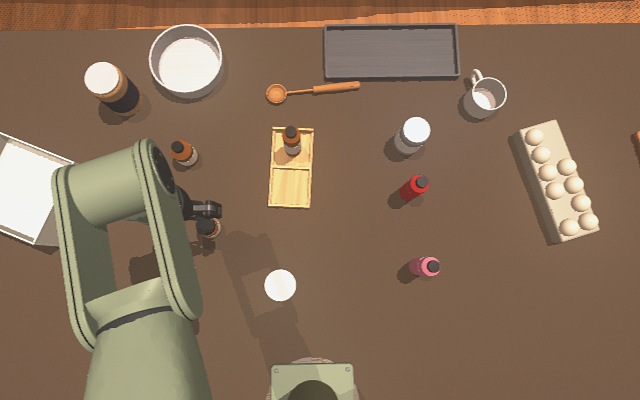

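In the top view the tall bottle stands in the back bay, with its cap at (291,132). The wrist view shows the jar cap at (326,179).

```bash
python3 - <<'E'
from h import *
T=np.load('T7.npy')
p=ray('wrist',326,179,.07,T);print(p)
go(p[0],p[1],.034); go(.4197,.236,.034)
E
```

```text
[0.4179 0.2401]
t 12.95 pos [0.4252 0.2339 0.2223] tooly [ 0.001 -0.    -1.   ] jawyaw 1.571 w 0.0849 F [ 0.1 -0.8 -0.2]
shift mm now axes [ -7.6 188.3   6.2]
t 12.95 pos [0.4252 0.2339 0.2223] tooly [ 0.001 -0.    -1.   ] jawyaw 1.571 w 0.0849 F [ 0.1 -0.8 -0.2]
shift mm now axes [ -5.8 188.3   2.1]
```

```bash
python3 -m jog '[[85,-6.5,0,3.5,0],[85,0,25,0,0],[85,0,25,0,0],[85,0,25,0,0],[85,0,25,0,0],[85,0,25,0,0],[85,0,25,0,0],[85,0,20,0,0],[85,0,12,0,0],[85,0,6,0,0],[85,0,0,0,0],[85,0,0,0,0]]'; python3 - <<'E'
from h import *
import cv2
cv2.imwrite('pics/w8.png',ctrl.get_image('wrist')[:,:,::-1])
go(.419,.2375,.034)
E
```

```text
time: 14.15
eef_pos: [0.4187, 0.2381, 0.0346]
tool_rot: [-0.707, -0.001, -0.0, 0.707]
force: [0.2, -0.4, -0.1]
grip_width: 0.0851
t 14.2 pos [0.4189 0.2382 0.0348] tooly [ 0.002  0.001 -1.   ] jawyaw 1.572 w 0.0849 F [ 0.2 -0.5 -0.1]
shift mm now axes [ 0.1  0.8 -0.7]
```

View pics/w8.png

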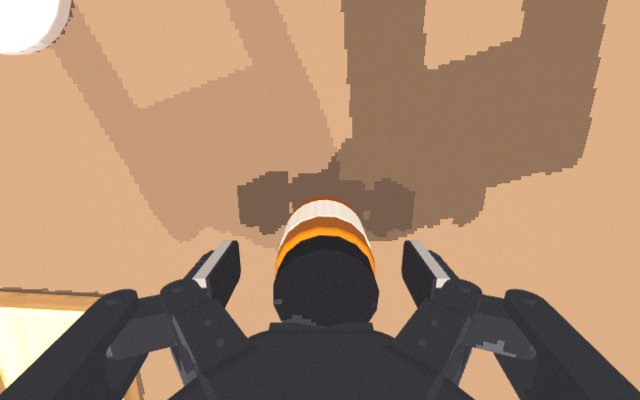

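The jar sits at column 325, about 2 mm off centre. I'll nudge across, then close and lift. The foot needs to clear the 16 mm walls, so I'll raise it 70 mm.

```bash
python3 -m jog '[[85,0,0,1.5,0],[35,0,0,0,0],[35,0,0,0,0],[35,0,0,0,0],[35,0,0,0,0],[35,0,0,0,0],[35,0,0,0,0],[35,0,0,0,0],[35,0,0,0,0]]' 40; python3 -m jog '[[35,0,-5,0,0],[35,0,-10,0,0],[35,0,-15,0,0],[35,0,-15,0,0],[35,0,-15,0,0],[35,0,-10,0,0],[35,0,0,0,0],[35,0,0,0,0]]'; python3 - <<'E'
from h import *
import cv2
cv2.imwrite('pics/w9.png',ctrl.get_image('wrist')[:,:,::-1])
go(.518,.045,.105)
E
```

```text
time: 15.1
eef_pos: [0.4182, 0.2396, 0.0344]
tool_rot: [-0.707, -0.001, 0.0, 0.707]
force: [-2.1, 0.1, 5.9]
grip_width: 0.0467
time: 15.9
eef_pos: [0.4176, 0.2392, 0.1037]
tool_rot: [0.707, 0.0, -0.0, -0.707]
force: [-0.6, 0.2, -2.3]
grip_width: 0.0464
t 15.95 pos [0.4172 0.2391 0.1032] tooly [-0.001 -0.    -1.   ] jawyaw 1.572 w 0.0467 F [-0.9  0.2 -2.1]
shift mm now axes [ 100.5   -1.9 -194.2]
```

View pics/w9.png

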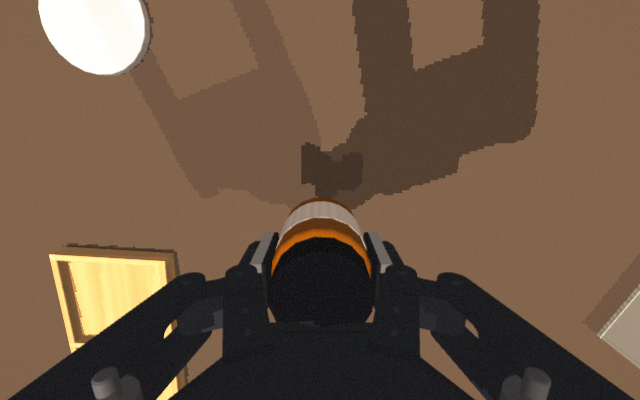

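```bash
python3 -m jog '[[35,5,0,-10,0],[35,10,0,-20,0],[35,10,0,-20,0],[35,10,0,-20,0],[35,10,0,-20,0],[35,10,0,-20,0],[35,10,0,-20,0],[35,10,0,-20,0],[35,10,0,-20,0],[35,10,0,-14,0],[35,5,0,-10,0],[35,0,0,0,0]]'; python3 -m jog '[[35,0,0,0,0],[35,0,0,0,0]]'; python3 - <<'E'
from h import *
import cv2
s=ctrl.read_state();T=wT(s);np.save('T10.npy',T)
cv2.imwrite('pics/w10.png',ctrl.get_image('wrist')[:,:,::-1])
cv2.imwrite('pics/s10.png',cv2.resize(ctrl.get_image('side')[100:250,250:450,::-1],None,fx=4,fy=4,interpolation=2))
go(.518,.045,.105)
E
```

```text
time: 17.15
eef_pos: [0.5187, 0.0442, 0.1036]
tool_rot: [0.707, -0.0, 0.0, -0.707]
force: [0.3, -0.3, -0.4]
grip_width: 0.0467
time: 17.35
eef_pos: [0.5174, 0.0462, 0.1035]
tool_rot: [-0.707, -0.0, 0.001, 0.707]
force: [-1.0, 1.2, -2.0]
grip_width: 0.0463
t 17.45 pos [0.5175 0.0463 0.1036] tooly [-0.001  0.    -1.   ] jawyaw 1.573 w 0.0465 F [-0.1  0.6 -1.7]
shift mm now axes [ 0.5 -1.4 -1.3]
```

View pics/w10.png

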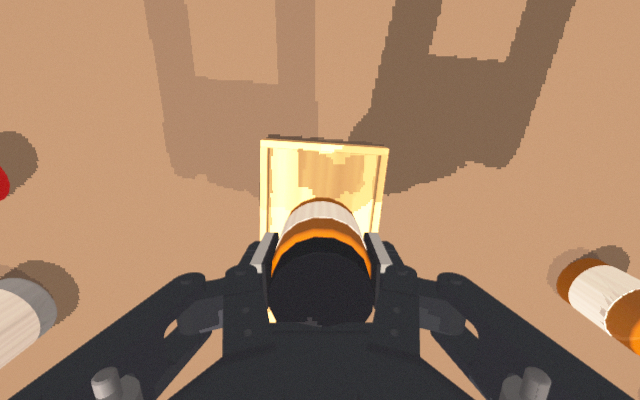

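View pics/s10.png

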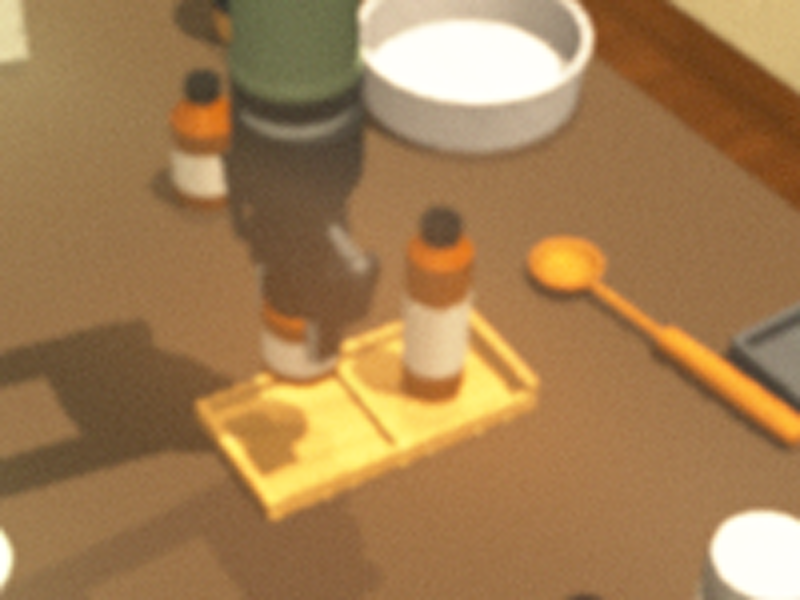

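```bash
python3 - <<'E'
from h import *
T=np.load('T10.npy')
print(ray('wrist',262,138,.016,T),ray('wrist',387,149,.016,T))
E
python3 -m jog '[[35,0,0,-1,0],[35,0,10,0,0],[35,0,12,0,0],[35,0,12,0,0],[35,0,10,0,0],[35,0,8,0,0],[35,0,5,0,0],[35,0,0,0,0],[35,0,0,0,0]]'
```

```text
[4.632e-01 2.000e-04] [0.4715 0.0986]
time: 18.35
eef_pos: [0.5183, 0.0444, 0.0469]
tool_rot: [0.707, 0.001, -0.0, -0.707]
force: [0.1, -0.8, -2.2]
grip_width: 0.0469
```

```bash
python3 -m jog '[[35,0,2,0,0],[35,0,2,0,0],[35,0,1,0,0],[35,0,0,0,0],[35,0,0,0,0]]'; python3 -m jog '[[35,0,0.7,0,0],[35,0,0,0,0]]';python3 -m jog '[[35,0,0.7,0,0],[35,0,0,0,0]]'
```

```text
time: 18.85
eef_pos: [0.5181, 0.0444, 0.0418]
tool_rot: [0.707, 0.0, -0.0, -0.707]
force: [1.0, 0.5, -1.7]
grip_width: 0.0465
time: 19.05
eef_pos: [0.5181, 0.0444, 0.0411]
tool_rot: [0.707, 0.0, -0.0, -0.707]
force: [-0.2, 0.4, -1.6]
grip_width: 0.0467
time: 19.25
eef_pos: [0.5181, 0.0444, 0.0404]
tool_rot: [0.707, 0.0, -0.0, -0.707]
force: [1.0, -0.3, -1.2]
grip_width: 0.0469
```

```bash
python3 -m jog '[[35,0,0.6,0,0],[35,0,0,0,0]]'; python3 -m jog '[[35,0,0.5,0,0],[35,0,0,0,0]]'
```

```text
time: 19.45
eef_pos: [0.5182, 0.0445, 0.0404]
tool_rot: [0.707, 0.0, -0.0, -0.707]
force: [-2.2, 0.6, 4.8]
grip_width: 0.0467
time: 19.65
eef_pos: [0.5182, 0.0444, 0.0404]
tool_rot: [0.707, 0.0, -0.0, -0.707]
force: [-4.0, -0.1, 8.4]
grip_width: 0.0462
```

The force is now +8.4 N, so the jar is on the tray floor. Easing off slightly, opening and rising.

```bash
python3 -m jog '[[35,0,-0.5,0,0],[50,0,0,0,0],[54,0,0,0,0],[60,0,0,0,0],[70,0,0,0,0],[85,0,0,0,0],[85,0,0,0,0],[85,0,0,0,0]]'; python3 -m jog '[[85,0,-8,0,0],[85,0,-15,0,0],[85,0,-25,0,0],[85,0,-30,0,0],[85,0,-30,0,0],[85,0,-30,0,0],[85,0,-30,0,0],[85,-30,0,0,0],[85,-35,0,15,0],[85,-35,0,25,0],[85,-35,0,25,0],[85,0,0,25,0]]';  python3 -m jog '[[85,0,0,35,0],[85,0,0,35,0],[85,0,0,35,0],[85,0,0,0,0],[85,0,0,0,0]]'; python3 - <<'E'
from h import *
import cv2
cv2.imwrite('pics/s11.png',ctrl.get_image('side')[:,:,::-1])
t=ctrl.get_image('top')[:,:,::-1]
cv2.imwrite('pics/t11.png',cv2.resize(t[100:250,200:360],None,fx=4,fy=4,interpolation=2))
cv2.imwrite('pics/t11f.png',t)
go(.518,.045,.105)
E
```

```text
time: 20.45
eef_pos: [0.5181, 0.0444, 0.0398]
tool_rot: [-0.707, -0.0, 0.0, 0.707]
force: [-0.3, -0.6, -0.9]
grip_width: 0.0852
time: 21.65
eef_pos: [0.3782, 0.1348, 0.2071]
tool_rot: [0.707, -0.001, -0.002, -0.707]
force: [1.2, -0.1, -0.9]
grip_width: 0.085
time: 22.15
eef_pos: [0.3826, 0.2395, 0.2081]
tool_rot: [0.707, 0.001, -0.001, -0.707]
force: [0.6, 0.1, -0.5]
grip_width: 0.0849
t 22.25 pos [0.3827 0.2385 0.2079] tooly [-0.    -0.001 -1.   ] jawyaw 1.572 w 0.0846 F [ 0.4 -0.1 -0.7]
shift mm now axes [ 135.2  103.  -193.6]
```

View pics/s11.png

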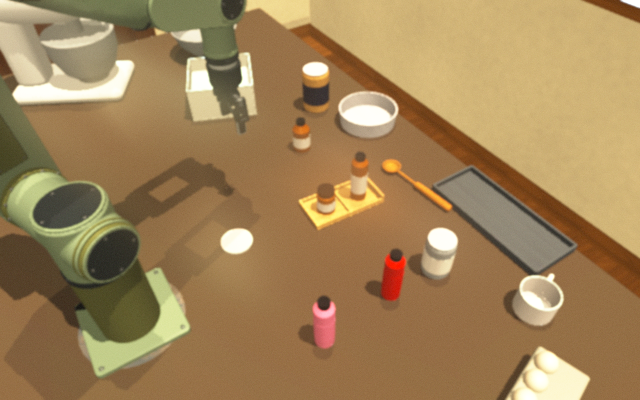

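View pics/t11.png

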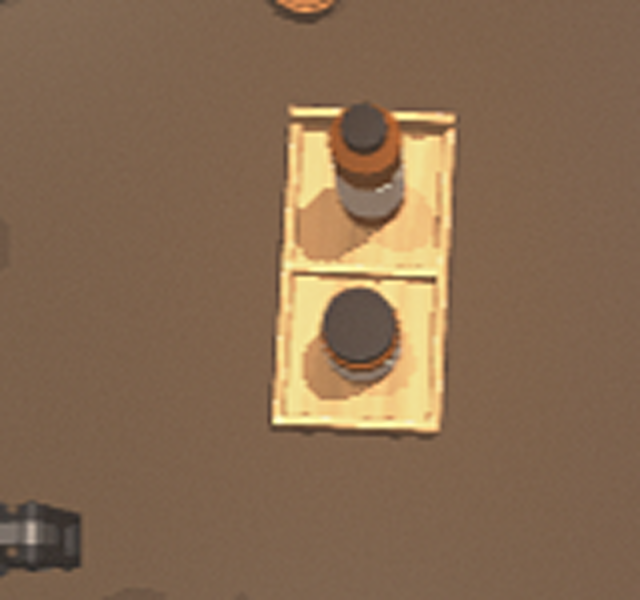

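Both views show the bottle upright in the back bay and the jar upright in the front bay. The other brown bottle, red and pink are where they were, and the arm is clear. Handing in.

```bash
python3 -c "
from workcell import ctrl
print(ctrl.close_job())"
```

```text
the job is handed in; nothing more can be done
None
```

I stood the tall brown bottle in the back bay first, then the short jar in the front bay, and handed the job in at about 22 s of the 69 s allowed. Each was lowered in small steps until the wrist force showed it resting on the tray floor (about 4 N for the bottle, 8 N for the jar), and only then released.

The last side and top pictures show both upright near the middle of their bays. The middle-height brown bottle and the red and pink ones look undisturbed, and the gripper is well clear of everything. No check failed. The position estimates from the different cameras differed by a few millimetres (up to about 7 mm for the jar and 9 mm at one tray corner), and I averaged them.

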